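Return a carton through the sprung flap and register it

TASK

Stand the green carton upright on the steel ledge of the blue returns box, short end towards the yellow flap and clear of it, let go, then push it through the flap so that it drops into the box and the flap swings shut behind it. Then register it with the red two-stage button on the roof: press to the halfway stop, stay there for a second, press fully down and let go. Leave the red carton where it stands.

Things in the scene. Friction and masses are not known exactly. Their poses are not given: they have to be found in the camera images.
- green_mid (a point): Centre (half-way up) of the loose green tomato carton that is to be returned: 62 wide (its x) x 98 long (its y) x 94 mm high, z up, about 0.5 kg, stands upright on the table. Rigid: grasp it across the 62 mm width, firmly (about 40 N), since it can turn in a light grip.
- red_mid (a point): Centre of the loose dark red carton of the same size and axes, a bystander on the table that must stay where it is.
- returns_box: Fixed blue sheet-metal box. Origin on the table below the flap; x points from the slippery steel ledge through the flap into the box (the way to push), y left, z up. Ledge top at z = 105 mm, x = -144 to -5 mm; behind it the floor drops to z = 4 mm, so a carton pushed on until its rear is at about x = -20 mm tips in by itself. Box 150 mm wide, to x = 185 mm; flat roof, top at z = 239 mm.
- doorway (a point): Centre of the doorway at the inner end of the ledge, on its front face (x = -8 mm of the box), 62 mm above the ledge; axes as the box. Doorway 110 mm wide, 124 mm high. Lintel and roof lie above it, so fingers that point down must stay in front of this face.
- ledge (a point): Point on top of the ledge (z = 105 mm, x = -68 mm, y = 0 of the box), axes as the box: a good place for the middle of the carton's underside, long side along the box's x; it leaves about 20 mm to the flap. Side guides on the ledge are 16 mm high and 88 mm apart inside.
- flap (a joint): Yellow flap, 104 mm wide, 118 mm high, 3 mm thick, hinged along its top edge 228 mm above the table, closing the doorway at the inner end of the ledge. 0 hanging shut, grows to 1.5 rad as it opens inwards only; a weak spring (some 0.02 to 0.05 N m) shuts it. The carton opens it by being pushed against it.
- button_top (a point): Centre of the flat top of the red round button (32 mm across) on a black base on the box's roof, at x = 55 mm, y = 0 of the box and 271 mm above the table when released; moves down as it is pressed (press along -z). Total travel 10 mm.
- button_first (a joint): First stage of the button: 0 released, 0.005 m at the halfway stop. Springs back; takes 1.3 to 2.5 N.
- button_second (a joint): Second stage of the button: stays 0 until the first stage is at its stop and the push exceeds 9 N; 0.005 m fully down, at 12 N. Springs back.

How it is judged:
On the way, in this order (a step that is already met when the one before it is completed fails the run):
1. the green carton stands released and upright on the ledge, short end towards the flap, in front of the closed flap (x of green_mid in the frame of returns_box between -0.12 and -0.05 m and y of green_mid in the frame of returns_box between -0.025 and 0.025 m and z of green_mid in the frame of returns_box between 0.142 and 0.162 m and angle between the y axis of green_carton and the x axis of returns_box, either way round below 0.3 rad and angle between green_mid's own z axis and vertical below 0.15 rad and contact force between green_carton and the fingers below 0.1 N and value of joint flap below 0.1 rad and linear speed of green_carton below 0.02 m/s), for 0.2 s.
2. the carton itself has pushed the flap open (value of joint flap above 0.4 rad and x of green_mid in the frame of returns_box above -0.04 m and contact force between green_carton and flap above 0.1 N).
3. the carton rests inside the box and the flap is shut (x of green_mid in the frame of returns_box between 0.035 and 0.18 m and y of green_mid in the frame of returns_box between -0.075 and 0.075 m and z of green_mid in the frame of returns_box between 0 and 0.085 m and linear speed of green_carton below 0.02 m/s and value of joint flap below 0.06 rad), for 0.2 s.
4. the button is held at its halfway stop, second stage not pressed (value of joint button_first above 0.0035 m and value of joint button_second below 0.001 m), for 0.5 s.
5. the button is pressed fully down (value of joint each of button_first, button_second above 0.0035 m), for 0.05 s.
At the end, for the whole second after the job is handed in: The green carton lies at rest wholly inside the returns box, its centre 35 to 180 mm behind the flap and less than 85 mm above the table; the flap is shut (within 0.06 rad), both stages of the button are released (within 1 mm), and the red carton is within 30 mm of where it began (all of step 3 and value of joint each of button_first, button_second below 0.001 m and distance of red_mid from where it was at the start of the episode below 0.03 m); the robot touches nothing.
It fails at once if the red carton is moved more than 30 mm (distance of red_mid from where it was at the start of the episode above 0.03 m).
It fails at once if the button is pressed into its second stage before the carton is in the box (value of joint button_second above 0.002 m and not (x of green_mid in the frame of returns_box between 0.035 and 0.18 m and y of green_mid in the frame of returns_box between -0.075 and 0.075 m and z of green_mid in the frame of returns_box between 0 and 0.085 m)).
It also fails if it takes over 67 s, if anything falls off the work surface, if the arm or the gripper's body presses on something with over 40 N, if the wrist force passes 120 N, or if a joint passes its speed limit or range.

ROBOT

A 7-joint arm with a two-finger parallel gripper is mounted at the origin on a cart in front of the work surface, level with it; the furniture and walls round the work are solid. World frame = base frame: x ahead of the robot, y to its left, z up, the work surface at z = 0. Lengths are in m, angles in rad, forces in N, time in s.
With the tool pointing down it reaches from about 0.4 to 0.925 m from the base axis. Payload 5.6 kg.
Tool frame: the origin (TCP) lies at the very end of the fingers, on their centre line; the grasp point (between the pads) lies 19 mm behind it (manip.hold_point_z is the distance from the TCP to the grasp point, in m); z points along the fingers, y is the line along which they close (so a half turn about z gives the same grasp; the last joint's range is limited). The gripper opens to 85 mm and grips with 20 to 120 N. Pads are 22 mm wide; open, the fingers measure 114 mm over their backs; the gripper's body (76 mm by 85 mm) begins 54 mm behind the grasp point. The pads swing forward as they close: fully open they stand 13 mm farther back than shut.
Start: joints at [1.119, 0.468, -0.012, 1.603, 0.006, 1.071, -0.056], TCP at [0.258, -0.596, 0.231] pointing down, gripper open.
Joint ranges: [-2.53, 2.53], [-0.31, 2.02], [-1.57, 1.55], [0.28, 2.44], [-1.29, 4.43], [0.15, 1.84], [-2.92, 2.92]. Speed limits (rad/s): [2.57, 2.57, 3.14, 3.14, 3.14, 3.14, 3.14].

INTERFACE

Orientations are given as [roll, pitch, yaw] about the fixed x, y, z axes, in that order (R = Rz(yaw) Ry(pitch) Rx(roll)).
In Python, from workcell import manip gives the robot as it stands.
- The arm moves only by the tool move_arm, never from a script. Its argument "steps" is a list of rows, each an object with "linear": the shift along the world's x, y, z in mm, a list of three; "spin": the turn about the world's z in degrees; "hand": the opening, from -1 (shut) to 1 (fully open). In form: [{"linear": [dx, dy, dz], "spin": spin, "hand": hand}, ...]. A call has exactly 8 rows; each row shifts and turns the commanded pose from where the row before left it; what a row does not reach is not made up. A row lasts 1/10 s, in which the tool goes at most 50 mm and 8.59 degrees, less where a joint would pass 70% of its speed; a pose out of reach is approached as far as the arm can. A call is refused whole if a number of a shift passes 50 or a number of a turn 8.59, either way. A call with a gripper value outside its range is refused whole. The fingers move at their own pace and stop on an object; "squeeze" is the grip in N (left out, the last holds). Time passes only in rows, so rows that do not move let the fingers close, or fill a call up. It gives the time, the measured TCP pose, the force, the opening and the grip force at its end, in the units of the state.
- manip.observe(): the state, without advancing time (a new reading comes with each control period).
- manip.read_camera(name): name is "scene" or "side" or "wrist"; returns the picture (400x640x3 uint8, red, green, blue); there is no depth.
- manip.get_calibration(name): a dict with "K" (3x3 intrinsics, pixels), "cam_to_world" (4x4, takes a point from camera to world coordinates); the wrist camera has in their place "tool_from_camera" (4x4, takes a point from camera to tool coordinates, whose origin is the TCP and whose axes are the flange's). Camera axes: x right, y down, z forward; pixel columns grow to the right and rows downward; lengths in m; the calibration is good to about 2 mm. A picture is of the moment at which its call begins: read the wrist's pose just before it. get_calibration takes no time and is no camera call.
- manip.hand_in(): hands the job in; it is judged then, once.
Trained networks look in the newest picture that a camera, given by its name, has taken for a name from the list of things; names that differ only in an ending like _2 or _b are one class to them, and where a whole thing is asked for, a point or a joint stands for the part that bears it (a point fixed in the world has none). Each returns a list of dicts, best first, with "score" (0 to 1); they miss things now and then, are a little off and sometimes report something else, mostly with a low value. They report only what shows in the picture. A call takes as long as a camera call.
- manip.boxes_of(camera, query): "position" ([column, row] in pixels, amid what is visible of it).
- manip.masks_of(camera, query): "mask" (400x640 bool, what is visible of it) and "position" ([column, row] in pixels, amid what is visible of it).
- manip.landmark_of(camera, query): "position" ([column, row] in pixels: a listed point, or the origin of a listed thing).
The state is a dict: "t": time; "qpos": joint angles; "qvel": joint speeds; "joint_efforts": joint torques, N m; "eef_pos": TCP position; "ee_rot": TCP orientation; "force": force on the tool from outside, world axes, zero at the start; "ft_torque": the same for the moment, N m; "grip_width": finger opening in m; "grasp_force": force on a finger pad.
Only numpy, scipy, OpenCV 4.12 (cv2) and the standard library are available. Lean on these libraries where they do the work, as an engineer would, in place of code of your own. Each camera call takes 0.05 s, during which the arm holds its last target. There are 200 camera calls.

## Working session

There is one attempt and no reset: what is moved stays moved. The work goes in short steps, Python scripts to look and compute and a tool call to move; the robot and the scene stay as the last step left them, time stands still between calls to the robot, and variables do not carry over. Pictures are saved under pics/ and viewed, at most 10 in all, crops included, and the job is handed in when it is done.

Besides the shell and the picture viewer there is one more tool, called after "Emit:" in YAML: its name, and indented under it one key for each argument. move_arm: Moves the arm, as the interface text tells. Its arguments: {"type":"object","properties":{"steps":{"type":"array","items":{"type":"object","properties":{"linear":{"type":"array","items":{"type":"number"}},"spin":{"type":"number"},"hand":{"type":"number"}}}},"squeeze":{"type":"number"}},"required":["steps"]}

```bash
mkdir -p pics
cat > h.py <<'E'
from workcell import manip
import numpy as np, cv2
from scipy.spatial.transform import Rotation as R
def cal(c,st=None):
    k=manip.get_calibration(c); K=np.array(k["K"])
    if c=="wrist":
        st=st or manip.observe(); T=np.eye(4); T[:3,:3]=R.from_euler('xyz',st["ee_rot"]).as_matrix() if len(st["ee_rot"])==3 else st["ee_rot"]; T[:3,3]=st["eef_pos"]
        return K,T@np.array(k["tool_from_camera"])
    return K,np.array(k["cam_to_world"])
def ray(c,p,st=None):
    K,T=cal(c,st); d=T[:3,:3]@np.linalg.solve(K,[p[0],p[1],1]); return T[:3,3],d/np.linalg.norm(d)
def atz(c,p,z,st=None):
    o,d=ray(c,p,st); return o+d*(z-o[2])/d[2]
def tri(rs):
    A=sum(np.eye(3)-np.outer(d,d) for o,d in rs); b=sum((np.eye(3)-np.outer(d,d))@o for o,d in rs); return np.linalg.solve(A,b)
E
python3 - <<'E'
from h import *
np.set_printoptions(precision=4,suppress=True)
im={c:manip.read_camera(c) for c in("scene","side")}
cv2.imwrite("pics/a.png",cv2.resize(np.hstack([im["scene"],im["side"]])[...,::-1],(800,250)))
for c in im: cv2.imwrite(f"pics/{c}.png",im[c][...,::-1])
for q in["green_mid","red_mid","returns_box","doorway","ledge","button_top"]:
    rs=[]
    for c in im:
        l=manip.landmark_of(c,q)
        for x in l[:2]: print(q,c,x["position"],round(x["score"],2))
        if l: rs.append(ray(c,l[0]["position"]))
    if len(rs)==2: print("  tri",tri(rs))
s=manip.observe(); print(s)
E
```

```text
green_mid scene [379.1, 208.8] 0.69
green_mid side [371.4, 212.5] 0.58
  tri [ 0.4562 -0.1982  0.0179]
red_mid scene [352.4, 245.6] 0.61
red_mid side [340.6, 246.4] 0.73
  tri [0.4327 0.0546 0.0669]
returns_box scene [262.0, 314.2] 0.85
returns_box side [263.2, 299.3] 0.66
  tri [0.5154 0.2937 0.0335]
doorway scene [258.0, 257.4] 0.76
doorway side [258.2, 247.0] 0.56
  tri [0.5042 0.3021 0.1994]
ledge scene [290.3, 286.3] 0.57
ledge side [286.0, 274.5] 0.89
  tri [0.4736 0.2524 0.0979]
button_top scene [223.7, 205.2] 0.63
button_top side [231.0, 201.7] 0.6
  tri [0.5159 0.3499 0.3331]
{'t': 0.7, 'qpos': array([ 1.119 ,  0.4674, -0.0116,  1.6027,  0.006 ,  1.0714, -0.0563]), 'qvel': array([-0.001 , -0.0005,  0.0001,  0.0007, -0.0006, -0.0004,  0.0004]), 'joint_efforts': array([ -0.0007, -53.2071,   0.0214, -25.1582,   0.0115,   0.0011,
        -0.    ]), 'eef_pos': array([ 0.2583, -0.5965,  0.2313]), 'ee_rot': array([3.1415, 0.0001, 0.4087]), 'force': array([-0.1013, -0.8993, -0.3336]), 'ft_torque': array([-0.03  ,  0.0029,  0.0083]), 'grasp_force': 0.0, 'grip_width': 0.08530332385496958}
```

View pics/scene.png

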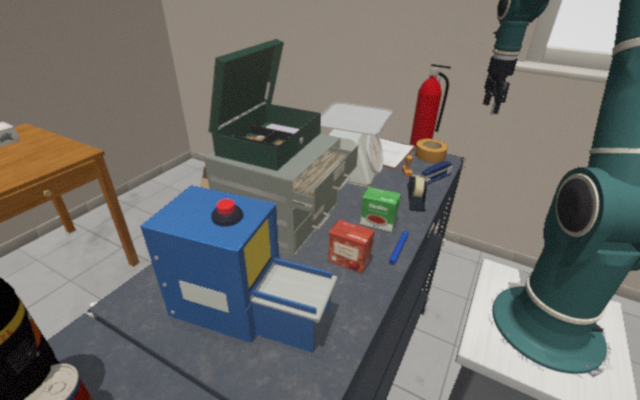

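View pics/side.png

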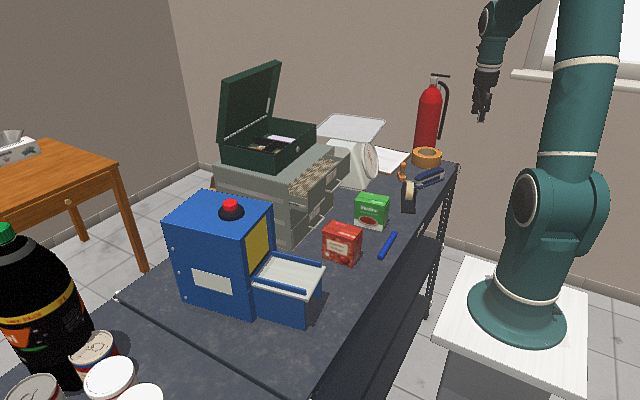

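The pictures show the box at lower left (button ~(227,206)), its ledge pointing right and slightly down (~(290,285)), the green carton at (380,208) and the red one at (351,246). The views are nearly parallel, so I'll use the known heights instead of triangulating.

Run:
```python
from h import *
np.set_printoptions(precision=4,suppress=True)
for c in("scene","side"):
    manip.read_camera(c); print(c,cal(c)[1][:3,3])
    for q,z in[("green_mid",.047),("red_mid",.047),("returns_box",0),("doorway",.167),("ledge",.105),("button_top",.271)]:
        l=manip.landmark_of(c,q)
        for x in l[:1]: print(q,atz(c,x["position"],z))
    for q in("green_mid","red_mid"):
        m=manip.masks_of(c,q)[0]["mask"].astype(np.uint8)
        # outline and base corners
        cn=max(cv2.findContours(m,0,1)[0],key=cv2.contourArea); P=cv2.approxPolyDP(cv2.convexHull(cn),3,True)[:,0]
        for p in P: print("  ",q,p,"z.094",atz(c,p,.094)[:2],"z0",atz(c,p,0)[:2])
```

```text
scene [0.1866 0.6704 0.6364]
green_mid [ 0.4483 -0.1555  0.047 ]
red_mid [0.4532 0.0218 0.047 ]
returns_box [0.5425 0.2726 0.    ]
doorway [0.5217 0.2685 0.167 ]
ledge [0.468  0.2572 0.105 ]
button_top [0.5875 0.2817 0.271 ]
   green_mid [368 188] z.094 [ 0.4888 -0.1735] z0 [ 0.5412 -0.3198]
   green_mid [399 194] z.094 [ 0.4017 -0.1886] z0 [ 0.439  -0.3374]
   green_mid [390 231] z.094 [ 0.366  -0.0177] z0 [ 0.3971 -0.137 ]
   green_mid [360 223] z.094 [ 0.4413 -0.0102] z0 [ 0.4855 -0.1281]
   green_mid [362 197] z.094 [ 0.4846 -0.1213] z0 [ 0.5363 -0.2585]
   red_mid [339 220] z.094 [0.4916 0.0052] z0 [ 0.5445 -0.1101]
   red_mid [374 232] z.094 [0.3979 0.0055] z0 [ 0.4345 -0.1098]
   red_mid [370 258] z.094 [0.371  0.0948] z0 [ 0.4029 -0.005 ]
   red_mid [362 272] z.094 [0.369  0.1428] z0 [0.4006 0.0514]
   red_mid [328 260] z.094 [0.4473 0.1465] z0 [0.4924 0.0557]
   red_mid [329 231] z.094 [0.4925 0.0567] z0 [ 0.5455 -0.0497]
side [0.0682 0.7795 0.7034]
green_mid [0.4436 0.0533 0.047 ]
red_mid [0.4366 0.0417 0.047 ]
returns_box [0.5403 0.2646 0.    ]
doorway [0.5392 0.2642 0.167 ]
ledge [0.4692 0.26   0.105 ]
button_top [0.5929 0.2767 0.271 ]
   green_mid [360 192] z.094 [ 0.4913 -0.1774] z0 [ 0.5566 -0.325 ]
   green_mid [390 198] z.094 [ 0.3971 -0.1906] z0 [ 0.4479 -0.3402]
   green_mid [382 230] z.094 [ 0.3535 -0.0251] z0 [ 0.3975 -0.1493]
   green_mid [354 224] z.094 [ 0.4305 -0.0124] z0 [ 0.4864 -0.1346]
   green_mid [354 200] z.094 [ 0.4863 -0.1252] z0 [ 0.5508 -0.2647]
   red_mid [331 219] z.094 [ 0.4966 -0.0018] z0 [ 0.5627 -0.1223]
   red_mid [362 229] z.094 [ 0.4016 -0.0023] z0 [ 0.453  -0.1229]
   red_mid [359 255] z.094 [0.3613 0.0998] z0 [ 0.4066 -0.005 ]
   red_mid [351 266] z.094 [0.3601 0.1458] z0 [0.4051 0.0481]
   red_mid [322 255] z.094 [0.4395 0.1456] z0 [0.4968 0.0479]
   red_mid [322 229] z.094 [0.4943 0.0519] z0 [ 0.56   -0.0603]
```

Emit:
move_arm:
  steps:
    - {"linear": [18,44,5],"spin": -2,"hand": 1}
    - {"linear": [18,44,5],"spin": -2,"hand": 1}
    - {"linear": [18,44,5],"spin": -2,"hand": 1}
    - {"linear": [18,44,5],"spin": -2,"hand": 1}
    - {"linear": [18,44,5],"spin": -2,"hand": 1}
    - {"linear": [18,44,5],"spin": -2,"hand": 1}
    - {"linear": [18,44,5],"spin": -2,"hand": 1}
    - {"linear": [0,0,0],"spin": 0,"hand": 1}

```text
t: 2.4
eef_pos: [0.3876, -0.2824, 0.2674]
ee_rot: [-3.141, -0.003, 0.174]
force: [-0.1, -1.2, 0.1]
grip_width: 0.085
grasp_force: 0.0
```

```bash
cat > w.py <<'E'
from h import *
import sys
np.set_printoptions(precision=4,suppress=True)
st=manip.observe(); im=manip.read_camera("wrist"); cv2.imwrite(f"pics/{sys.argv[1]}.png",im[...,::-1])
print(st["t"],st["eef_pos"],st["ee_rot"],st["force"],st["grip_width"])
for a in sys.argv[2:]:
    q,z=a.split("="); 
    for x in manip.landmark_of("wrist",q)[:2]: print(q,x["position"],x["score"],atz("wrist",x["position"],float(z),st))
    if q.endswith("_mid"):
        m=manip.masks_of("wrist",q)
        if m:
            cn=max(cv2.findContours(m[0]["mask"].astype(np.uint8),0,1)[0],key=cv2.contourArea)
            for p in cv2.approxPolyDP(cv2.convexHull(cn),4,True)[:,0]: print("  ",p,atz("wrist",p,.094,st)[:2],atz("wrist",p,0,st)[:2])
E
python3 w.py w1 green_mid=.047 red_mid=.047
```

```text
2.4 [ 0.3876 -0.2824  0.2674] [-3.1411 -0.0027  0.1743] [-0.1001 -1.2107  0.0645] 0.08504958796170635
   [157  31] [ 0.4865 -0.1288] [ 0.4928 -0.0871]
   [217  32] [ 0.4944 -0.178 ] [ 0.503 -0.151]
   [247  50] [ 0.485  -0.2041] [ 0.4908 -0.1849]
   [245 136] [ 0.4129 -0.2103] [ 0.3972 -0.193 ]
   [225 148] [ 0.3988 -0.1934] [ 0.3789 -0.1711]
   [164 140] [ 0.3965 -0.138 ] [ 0.3758 -0.099 ]
red_mid [21.0, 51.9] 0.8 [0.4481 0.0218 0.047 ]
   [0 0] [ 0.4875 -0.0026] [0.494  0.0768]
   [32  0] [ 0.492  -0.0281] [0.4998 0.0436]
   [75 14] [ 0.4876 -0.0621] [ 0.4942 -0.0005]
   [ 81 103] [ 0.4166 -0.0645] [ 0.4019 -0.0036]
   [  0 108] [0.3997 0.0065] [0.38   0.0886]
```

View pics/w1.png

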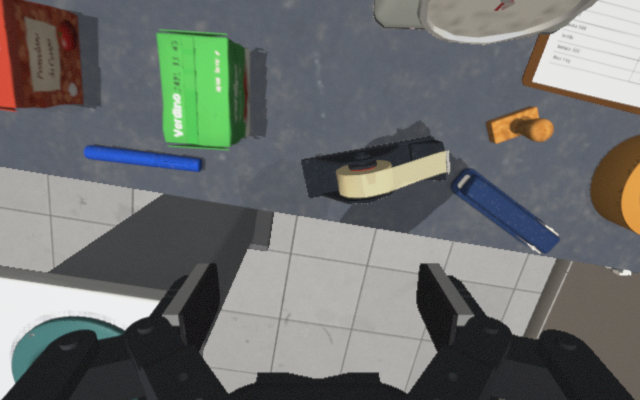

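The green carton's top runs (157,31)–(225,148), and its centre is about (0.444, -0.158) with yaw about 0.13. The tape dispenser to its right is far enough from the fingers.

Emit:
move_arm:
  steps:
    - {"linear": [19,41,0],"spin": -1,"hand": 1}
    - {"linear": [19,41,0],"spin": -1,"hand": 1}
    - {"linear": [18,42,0],"spin": 0,"hand": 1}
    - {"linear": [0,0,-30],"spin": 0,"hand": 1}
    - {"linear": [0,0,-40],"spin": 0,"hand": 1}
    - {"linear": [0,0,-30],"spin": 0,"hand": 1}
    - {"linear": [0,0,-17],"spin": 0,"hand": 1}
    - {"linear": [0,0,0],"spin": 0,"hand": 1}

```text
t: 3.45
eef_pos: [0.4382, -0.1652, 0.1467]
ee_rot: [-3.139, 0.005, 0.127]
force: [0.6, 0.2, 0.5]
grip_width: 0.0855
grasp_force: 0.0
```

```bash
python3 w.py w2 green_mid=.047
```

```text
3.45 [ 0.4382 -0.1652  0.1467] [-3.139   0.0053  0.1271] [0.5973 0.1533 0.5368] 0.08546327935842987
   [349 121] [ 0.5012 -0.174 ] [ 0.4931 -0.1832]
   [366 139] [ 0.4926 -0.185 ] [ 0.4803 -0.1995]
   [359 277] [ 0.4051 -0.1956] [ 0.3503 -0.2153]
   [354 284] [ 0.3996 -0.1932] [ 0.3421 -0.2118]
   [273 282] [ 0.3944 -0.1412] [ 0.3343 -0.1345]
   [266 270] [ 0.4025 -0.136 ] [ 0.3464 -0.1268]
   [260 139] [ 0.4851 -0.126 ] [ 0.4691 -0.112 ]
   [282 121] [ 0.4965 -0.1373] [ 0.4861 -0.1288]
```

View pics/w2.png

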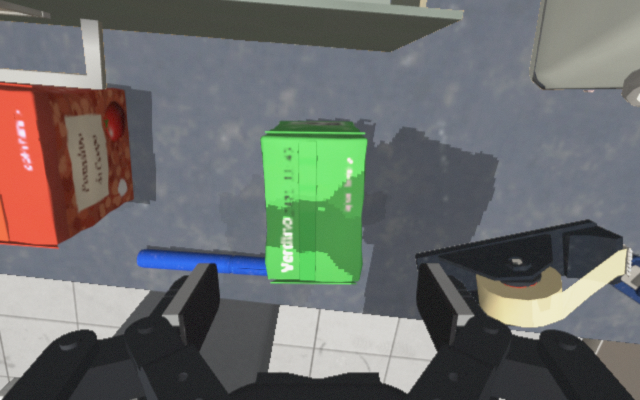

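The carton is centred between the open fingers at about (0.443, -0.160), and both sides are free.

Emit:
move_arm:
  steps:
    - {"linear": [5,5,-5],"spin": 0,"hand": 1}
    - {"linear": [0,0,-25],"spin": 0,"hand": 1}
    - {"linear": [0,0,-35],"spin": 0,"hand": 1}
    - {"linear": [0,0,-28],"spin": 0,"hand": 1}
    - {"linear": [0,0,-13],"spin": 0,"hand": 1}
    - {"linear": [0,0,0],"spin": 0,"hand": 1}
    - {"linear": [0,0,0],"spin": 0,"hand": -1}
    - {"linear": [0,0,0],"spin": 0,"hand": -1}
  squeeze: 45

```text
t: 4.4
eef_pos: [0.447, -0.1603, 0.045]
ee_rot: [3.139, -0.003, 0.129]
force: [-0.5, 1.1, -3.8]
grip_width: 0.0619
grasp_force: 50.0
```

Emit:
move_arm:
  steps:
    - {"linear": [0,0,0],"spin": 0,"hand": -1}
    - {"linear": [0,0,0],"spin": 0,"hand": -1}
    - {"linear": [0,0,0],"spin": 0,"hand": -1}
    - {"linear": [0,0,0],"spin": 0,"hand": -1}
    - {"linear": [0,0,10],"spin": 0,"hand": -1}
    - {"linear": [0,0,20],"spin": 0,"hand": -1}
    - {"linear": [0,0,20],"spin": 0,"hand": -1}
    - {"linear": [0,0,0],"spin": 0,"hand": -1}

```text
t: 5.2
eef_pos: [0.4463, -0.1596, 0.0954]
ee_rot: [3.14, -0.003, 0.13]
force: [1.3, 0.2, -5.3]
grip_width: 0.0617
grasp_force: 51.9
```

Emit:
move_arm:
  steps:
    - {"linear": [0,5,30],"spin": 0,"hand": -1}
    - {"linear": [0,15,45],"spin": 0,"hand": -1}
    - {"linear": [0,30,45],"spin": 0,"hand": -1}
    - {"linear": [0,45,30],"spin": 0,"hand": -1}
    - {"linear": [-5,45,15],"spin": 0,"hand": -1}
    - {"linear": [-5,45,0],"spin": 0,"hand": -1}
    - {"linear": [-5,45,0],"spin": 0,"hand": -1}
    - {"linear": [-5,45,0],"spin": 0,"hand": -1}

```text
t: 6.0
eef_pos: [0.4237, 0.1112, 0.2517]
ee_rot: [3.141, 0.002, 0.129]
force: [1.0, -0.3, -4.9]
grip_width: 0.0618
grasp_force: 54.0
```

Emit:
move_arm:
  steps:
    - {"linear": [-5,40,0],"spin": 0,"hand": -1}
    - {"linear": [-5,25,0],"spin": 0,"hand": -1}
    - {"linear": [0,15,0],"spin": 0,"hand": -1}
    - {"linear": [0,5,0],"spin": 0,"hand": -1}
    - {"linear": [0,0,0],"spin": 0,"hand": -1}
    - {"linear": [0,0,0],"spin": 0,"hand": -1}
    - {"linear": [0,0,0],"spin": 0,"hand": -1}
    - {"linear": [0,0,0],"spin": 0,"hand": -1}

```text
t: 6.8
eef_pos: [0.4155, 0.1939, 0.2525]
ee_rot: [3.141, 0.0, 0.128]
force: [-0.5, 0.0, -6.5]
grip_width: 0.0621
grasp_force: 53.9
```

```bash
python3 w.py w3 doorway=.167 ledge=.105 button_top=.271 returns_box=0
```

```text
6.8 [0.4155 0.1939 0.2525] [3.1411 0.0002 0.1278] [-0.4774  0.0313 -6.4583] 0.062146773200930365
doorway [222.2, 17.6] 0.68 [0.5257 0.2654 0.167 ]
ledge [250.9, 110.5] 0.7 [0.4691 0.256  0.105 ]
returns_box [261.0, 40.4] 0.86 [0.5325 0.2691 0.    ]
```

View pics/w3.png

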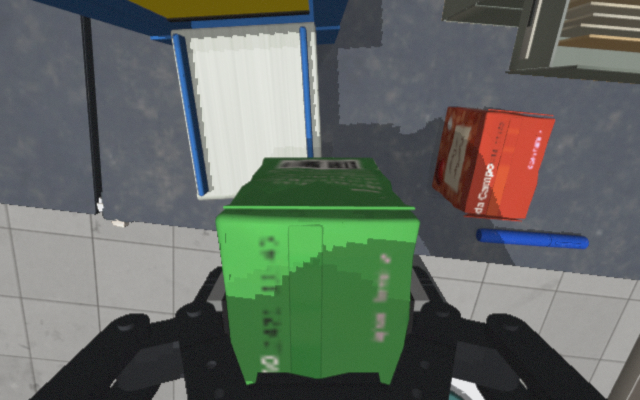

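The ledge is between the guides at columns 178–310, its far edge is at row ~30, and its near left corner is at (205,196). I'll get the guide lines and the box yaw from those edges.

Run:
```python
from h import *
np.set_printoptions(precision=4,suppress=True)
st=manip.observe()
for p in[(176,36),(202,193),(303,28),(312,155)]: print(p,atz("wrist",p,.121,st))
print("near edge",atz("wrist",(207,197),.105,st))
im=cv2.imread("pics/w3.png"); hsv=cv2.cvtColor(im,cv2.COLOR_BGR2HSV)
for a in(.121,):
  L=[];Rr=[]
  for r in range(45,150,3):
    b=(hsv[r,:,0]>100)&(hsv[r,:,0]<125)&(hsv[r,:,1]>150)&(hsv[r,:,2]>60); w=(hsv[r,:,1]<40)&(hsv[r,:,2]>170)
    c=np.where(w[170:330])[0]+170
    if len(c)>50: L.append(atz("wrist",(c[0],r),a,st)[:2]); Rr.append(atz("wrist",(c[-1],r),.105,st)[:2])
  for q in(L,Rr):
    q=np.array(q); f=np.polyfit(q[:,0],q[:,1],1); print(f,np.arctan(f[0]),np.polyval(f,.468),len(q))
```

```text
(176, 36) [0.5156 0.3114 0.121 ]
(202, 193) [0.3987 0.2897 0.121 ]
(303, 28) [0.5327 0.221  0.121 ]
(312, 155) [0.4421 0.2031 0.121 ]
near edge [0.3899 0.2902 0.105 ]
[0.074  0.2707] 0.073815650857901 0.3053141146010668 35
[0.0861 0.1643] 0.08590610015467383 0.20461860612428984 35
```

Box yaw is about 0.18, and the ledge point is about (0.469, 0.256), which agrees with the other measurements. I'll place the carton slightly behind it.

Emit:
move_arm:
  steps:
    - {"linear": [10,12,0],"spin": 1,"hand": -1}
    - {"linear": [18,20,0],"spin": 1,"hand": -1}
    - {"linear": [15,18,-10],"spin": 1,"hand": -1}
    - {"linear": [9,12,-25],"spin": 0,"hand": -1}
    - {"linear": [0,0,-25],"spin": 0,"hand": -1}
    - {"linear": [0,0,-15],"spin": 0,"hand": -1}
    - {"linear": [0,0,0],"spin": 0,"hand": -1}
    - {"linear": [0,0,0],"spin": 0,"hand": -1}

```text
t: 7.85
eef_pos: [0.4677, 0.2572, 0.1781]
ee_rot: [-3.141, -0.0, 0.182]
force: [0.7, 0.5, -5.3]
grip_width: 0.0617
grasp_force: 53.7
```

```bash
python3 w.py w4; python3 -c "
from h import *
a=manip.read_camera('side'); b=manip.read_camera('scene'); cv2.imwrite('pics/s4.png',cv2.resize(np.hstack([a[120:330,140:400],b[120:330,140:400]])[...,::-1],(800,323)))"
```

```text
7.85 [0.4677 0.2572 0.1781] [-3.1412 -0.0004  0.1819] [ 0.6913  0.546  -5.2939] 0.061671517279035255
```

View pics/s4.png

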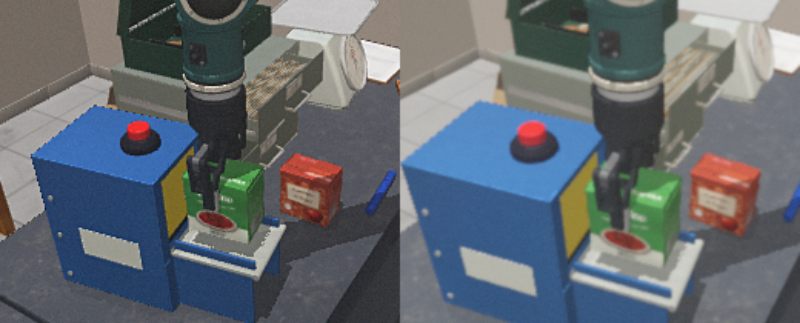

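View pics/w4.png

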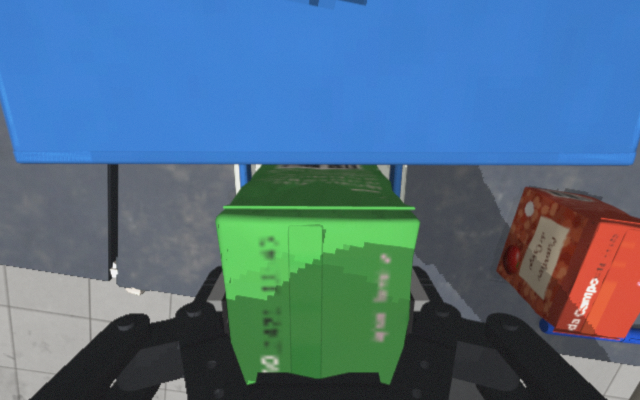

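The carton is centred over the ledge: the guides are symmetric at columns 240 and 400, and the roof edge is level at row 163. I'll lower and release.

Emit:
move_arm:
  steps:
    - {"linear": [0,0,-10],"spin": 0,"hand": -1}
    - {"linear": [0,0,-9],"spin": 0,"hand": -1}
    - {"linear": [0,0,-4],"spin": 0,"hand": -1}
    - {"linear": [0,0,-3],"spin": 0,"hand": -1}
    - {"linear": [0,0,-1.5],"spin": 0,"hand": -1}
    - {"linear": [0,0,0],"spin": 0,"hand": -1}
    - {"linear": [0,0,0],"spin": 0,"hand": -1}
    - {"linear": [0,0,0],"spin": 0,"hand": -1}

```text
t: 8.8
eef_pos: [0.4675, 0.257, 0.1502]
ee_rot: [-3.141, -0.0, 0.182]
force: [0.2, 0.0, -5.9]
grip_width: 0.0623
grasp_force: 53.9
```

Emit:
move_arm:
  steps:
    - {"linear": [0,0,-1],"spin": 0,"hand": -1}
    - {"linear": [0,0,-1],"spin": 0,"hand": -1}
    - {"linear": [0,0,0],"spin": 0,"hand": -1}
    - {"linear": [0,0,0],"spin": 0,"hand": -1}
    - {"linear": [0,0,0],"spin": 0,"hand": -1}
    - {"linear": [0,0,0],"spin": 0,"hand": -1}
    - {"linear": [0,0,0],"spin": 0,"hand": -1}
    - {"linear": [0,0,0],"spin": 0,"hand": -1}

```text
t: 9.6
eef_pos: [0.4675, 0.2571, 0.15]
ee_rot: [3.141, -0.001, 0.182]
force: [-4.8, -3.1, 9.7]
grip_width: 0.0616
grasp_force: 55.4
```

Contact with the ledge, so I'll release.

Emit:
move_arm:
  steps:
    - {"linear": [0,0,1],"spin": 0,"hand": -1}
    - {"linear": [0,0,0],"spin": 0,"hand": 1}
    - {"linear": [0,0,0],"spin": 0,"hand": 1}
    - {"linear": [0,0,0],"spin": 0,"hand": 1}
    - {"linear": [0,0,0],"spin": 0,"hand": 1}
    - {"linear": [0,0,0],"spin": 0,"hand": 1}
    - {"linear": [0,0,0],"spin": 0,"hand": 1}
    - {"linear": [0,0,0],"spin": 0,"hand": 1}

```text
t: 10.4
eef_pos: [0.4673, 0.2569, 0.1491]
ee_rot: [-3.142, 0.0, 0.182]
force: [0.6, 0.1, -0.2]
grip_width: 0.0858
grasp_force: 0.0
```

Emit:
move_arm:
  steps:
    - {"linear": [0,0,10],"spin": 0,"hand": 1}
    - {"linear": [0,0,25],"spin": 0,"hand": 1}
    - {"linear": [0,0,35],"spin": 0,"hand": 1}
    - {"linear": [0,0,25],"spin": 0,"hand": 1}
    - {"linear": [0,0,5],"spin": 0,"hand": 1}
    - {"linear": [0,0,0],"spin": 0,"hand": 1}
    - {"linear": [0,0,0],"spin": 0,"hand": 1}
    - {"linear": [0,0,0],"spin": 0,"hand": 1}

```text
t: 11.2
eef_pos: [0.4667, 0.2564, 0.2478]
ee_rot: [3.141, 0.002, 0.182]
force: [-0.1, 0.5, -0.4]
grip_width: 0.0851
grasp_force: 0.0
```

```bash
python3 w.py w5 green_mid=.152
python3 - <<'E'
from h import *
np.set_printoptions(precision=4,suppress=True)
st=manip.observe(); manip.read_camera("wrist")
m=manip.masks_of("wrist","green_mid")[0]["mask"].astype(np.uint8)
cn=max(cv2.findContours(m,0,1)[0],key=cv2.contourArea)
for p in cv2.approxPolyDP(cv2.convexHull(cn),4,True)[:,0]: print(p,atz("wrist",p,.199,st)[:2])
E
```

```text
11.2 [0.4667 0.2564 0.2478] [3.1409 0.0025 0.1819] [-0.122   0.5043 -0.4254] 0.08508121758542177
   [352 132] [0.5139 0.2358] [0.5038 0.2245]
   [369 156] [0.4964 0.2169] [0.4808 0.1996]
   [362 292] [0.3622 0.1928] [0.3038 0.1678]
   [277 296] [0.3424 0.275 ] [0.2777 0.2762]
   [268 281] [0.3577 0.2861] [0.2979 0.2909]
   [263 153] [0.4824 0.3077] [0.4623 0.3193]
   [282 132] [0.5031 0.2942] [0.4896 0.3015]
[353 133] [0.5249 0.248 ]
[369 155] [0.5146 0.2367]
[362 294] [0.4261 0.2207]
[276 297] [0.4139 0.2745]
[268 277] [0.4275 0.2816]
[263 155] [0.5039 0.2949]
[282 133] [0.5179 0.2863]
```

View pics/w5.png

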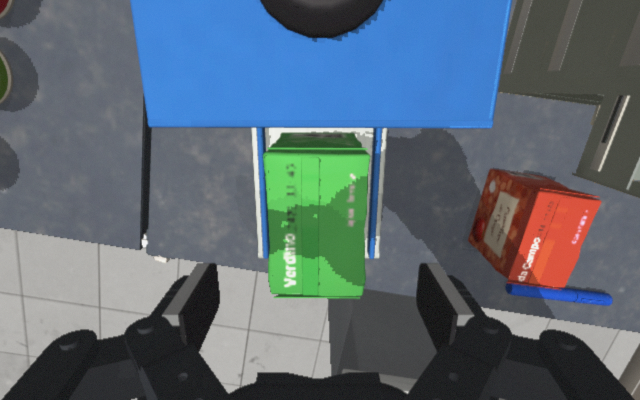

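The carton stands free and square on the ledge, with its top at columns 265–367 and rows 150–297 and a gap to the flap. Next I'll close the fingers behind it.

Emit:
move_arm:
  steps:
    - {"linear": [-20,-4,5],"spin": 0,"hand": 1}
    - {"linear": [-30,-6,0],"spin": 0,"hand": 0}
    - {"linear": [-25,-4,0],"spin": 0,"hand": -1}
    - {"linear": [-8,-2,0],"spin": 0,"hand": -1}
    - {"linear": [0,0,0],"spin": 0,"hand": -1}
    - {"linear": [0,0,0],"spin": 0,"hand": -1}
    - {"linear": [0,0,-30],"spin": 0,"hand": -1}
    - {"linear": [0,0,-25],"spin": 0,"hand": -1}

```text
t: 12.25
eef_pos: [0.3859, 0.2412, 0.1986]
ee_rot: [-3.141, -0.002, 0.181]
force: [-0.2, 0.0, 0.1]
grip_width: -0.0002
grasp_force: 0.0
```

Emit:
move_arm:
  steps:
    - {"linear": [0,0,-18],"spin": 0,"hand": -1}
    - {"linear": [0,0,0],"spin": 0,"hand": -1}
    - {"linear": [0,0,0],"spin": 0,"hand": -1}
    - {"linear": [5,1,0],"spin": 0,"hand": -1}
    - {"linear": [5,1,0],"spin": 0,"hand": -1}
    - {"linear": [5,1,0],"spin": 0,"hand": -1}
    - {"linear": [5,1,0],"spin": 0,"hand": -1}
    - {"linear": [0,0,0],"spin": 0,"hand": -1}

```text
t: 13.05
eef_pos: [0.4052, 0.245, 0.1813]
ee_rot: [-3.141, -0.0, 0.181]
force: [0.4, 0.2, -0.2]
grip_width: -0.0
grasp_force: 0.0
```

Emit:
move_arm:
  steps:
    - {"linear": [6,1,0],"spin": 0,"hand": -1}
    - {"linear": [8,1.5,0],"spin": 0,"hand": -1}
    - {"linear": [9,1.7,0],"spin": 0,"hand": -1}
    - {"linear": [9,1.7,0],"spin": 0,"hand": -1}
    - {"linear": [9,1.7,0],"spin": 0,"hand": -1}
    - {"linear": [9,1.7,0],"spin": 0,"hand": -1}
    - {"linear": [9,1.7,0],"spin": 0,"hand": -1}
    - {"linear": [9,1.7,0],"spin": 0,"hand": -1}

```text
t: 13.85
eef_pos: [0.4735, 0.2578, 0.1812]
ee_rot: [-3.141, -0.001, 0.182]
force: [-2.2, -0.3, 2.8]
grip_width: 0.0
grasp_force: 1.3
```

Emit:
move_arm:
  steps:
    - {"linear": [8,1.5,0],"spin": 0,"hand": -1}
    - {"linear": [8,1.5,0],"spin": 0,"hand": -1}
    - {"linear": [7,1.2,0],"spin": 0,"hand": -1}
    - {"linear": [5,1,0],"spin": 0,"hand": -1}
    - {"linear": [0,0,0],"spin": 0,"hand": -1}
    - {"linear": [0,0,0],"spin": 0,"hand": -1}
    - {"linear": [0,0,0],"spin": 0,"hand": -1}
    - {"linear": [0,0,0],"spin": 0,"hand": -1}

```text
t: 14.65
eef_pos: [0.5001, 0.2628, 0.1812]
ee_rot: [3.141, -0.0, 0.182]
force: [-0.7, 0.6, 0.6]
grip_width: -0.0002
grasp_force: 0.0
```

```bash
python3 -c "
from h import *
print(manip.observe()['force'])
a=manip.read_camera('side'); b=manip.read_camera('scene'); print([(c,[x['score'] for x in manip.boxes_of(c,'green_mid')]) for c in('side','scene')]); cv2.imwrite('pics/s6.png',cv2.resize(np.hstack([a[120:330,140:400],b[120:330,140:400]])[...,::-1],(800,323)))"
```

```text
[-0.67554067  0.58322988  0.63745527]
[('side', []), ('scene', [])]
```

View pics/s6.png

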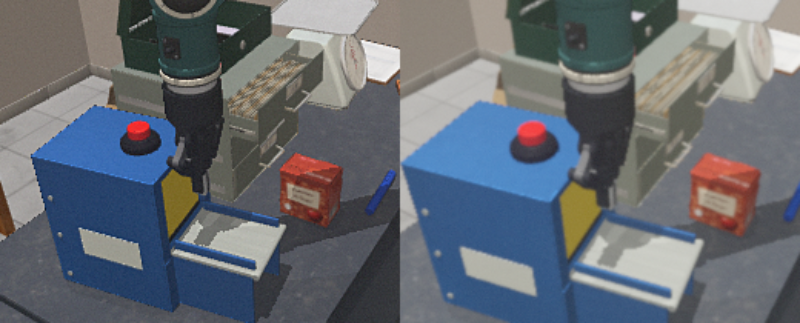

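The carton is through, the ledge is empty and the yellow flap looks shut. Next I'll back off, rise and go above the button.

Emit:
move_arm:
  steps:
    - {"linear": [-15,-3,0],"spin": 0,"hand": -1}
    - {"linear": [-15,-3,15],"spin": 0,"hand": -1}
    - {"linear": [0,0,40],"spin": 0,"hand": -1}
    - {"linear": [0,0,45],"spin": 0,"hand": -1}
    - {"linear": [10,2,40],"spin": 0,"hand": -1}
    - {"linear": [30,5,20],"spin": 0,"hand": -1}
    - {"linear": [25,5,0],"spin": 0,"hand": -1}
    - {"linear": [0,0,0],"spin": 0,"hand": -1}

```text
t: 15.65
eef_pos: [0.5381, 0.2683, 0.3412]
ee_rot: [-3.141, -0.002, 0.179]
force: [-1.1, 0.0, -1.2]
grip_width: 0.0001
grasp_force: 0.0
```

```bash
python3 w.py w7 button_top=.271
python3 - <<'E'
from h import *
st=manip.observe(); im=manip.read_camera("wrist"); h=cv2.cvtColor(im,cv2.COLOR_RGB2HSV)
m=(((h[...,0]<6)|(h[...,0]>174))&(h[...,1]>150)&(h[...,2]>90)).astype(np.uint8)
n,l,s,c=cv2.connectedComponentsWithStats(m)
for i in range(1,n):
    if s[i,4]>150: print(s[i],c[i],atz("wrist",c[i],.271,st))
E
```

```text
15.65 [0.5381 0.2683 0.3412] [-3.141  -0.0017  0.1792] [-1.0567  0.0163 -1.2349] 8.972619747445237e-05
button_top [318.7, 133.3] 0.95 [0.59   0.2775 0.271 ]
[ 294  100   52   53 2134] [319.29053421 125.79053421] [0.59117517 0.27848129 0.271     ]
[ 462  216   61   79 2498] [492.82826261 256.45916733] [0.52644706 0.14618577 0.271     ]
```

Button at (0.590, 0.278), matching the box geometry.

Emit:
move_arm:
  steps:
    - {"linear": [20,4,0],"spin": 0,"hand": -1}
    - {"linear": [22,4,0],"spin": 0,"hand": -1}
    - {"linear": [10,2,-10],"spin": 0,"hand": -1}
    - {"linear": [0,0,-20],"spin": 0,"hand": -1}
    - {"linear": [0,0,-20],"spin": 0,"hand": -1}
    - {"linear": [0,0,-12],"spin": 0,"hand": -1}
    - {"linear": [0,0,0],"spin": 0,"hand": -1}
    - {"linear": [0,0,0],"spin": 0,"hand": -1}

```text
t: 16.6
eef_pos: [0.5871, 0.279, 0.2795]
ee_rot: [-3.142, -0.0, 0.182]
force: [0.4, 0.3, -0.1]
grip_width: -0.0001
grasp_force: 0.0
```

Emit:
move_arm:
  steps:
    - {"linear": [2,0,-4],"spin": 0,"hand": -1}
    - {"linear": [0,0,-4],"spin": 0,"hand": -1}
    - {"linear": [0,0,-2],"spin": 0,"hand": -1}
    - {"linear": [0,0,-1],"spin": 0,"hand": -1}
    - {"linear": [0,0,0],"spin": 0,"hand": -1}
    - {"linear": [0,0,0],"spin": 0,"hand": -1}
    - {"linear": [0,0,0],"spin": 0,"hand": -1}
    - {"linear": [0,0,0],"spin": 0,"hand": -1}

```text
t: 17.4
eef_pos: [0.5896, 0.2788, 0.2684]
ee_rot: [-3.142, -0.001, 0.182]
force: [1.0, 0.1, 1.8]
grip_width: 0.0
grasp_force: 0.9
```

Emit:
move_arm:
  steps:
    - {"linear": [0,0,-1],"spin": 0,"hand": -1}
    - {"linear": [0,0,-0.8],"spin": 0,"hand": -1}
    - {"linear": [0,0,0],"spin": 0,"hand": -1}
    - {"linear": [0,0,0],"spin": 0,"hand": -1}
    - {"linear": [0,0,0],"spin": 0,"hand": -1}
    - {"linear": [0,0,0],"spin": 0,"hand": -1}
    - {"linear": [0,0,0],"spin": 0,"hand": -1}
    - {"linear": [0,0,0],"spin": 0,"hand": -1}

```text
t: 18.2
eef_pos: [0.5894, 0.2788, 0.2663]
ee_rot: [-3.142, -0.0, 0.182]
force: [1.8, -0.3, 2.7]
grip_width: 0.0004
grasp_force: 1.1
```

Emit:
move_arm:
  steps:
    - {"linear": [0,0,-0.4],"spin": 0,"hand": -1}
    - {"linear": [0,0,0],"spin": 0,"hand": -1}
    - {"linear": [0,0,0],"spin": 0,"hand": -1}
    - {"linear": [0,0,0],"spin": 0,"hand": -1}
    - {"linear": [0,0,0],"spin": 0,"hand": -1}
    - {"linear": [0,0,0],"spin": 0,"hand": -1}
    - {"linear": [0,0,0],"spin": 0,"hand": -1}
    - {"linear": [0,0,0],"spin": 0,"hand": -1}

```text
t: 19.0
eef_pos: [0.5894, 0.2788, 0.2661]
ee_rot: [-3.142, -0.0, 0.182]
force: [0.4, -0.3, 5.2]
grip_width: 0.0002
grasp_force: 2.6
```

The force has risen to about 5 N, so the button is at its halfway stop. I'll hold there a second.

Emit:
move_arm:
  steps:
    - {"linear": [0,0,0],"spin": 0,"hand": -1}
    - {"linear": [0,0,0],"spin": 0,"hand": -1}
    - {"linear": [0,0,0],"spin": 0,"hand": -1}
    - {"linear": [0,0,0],"spin": 0,"hand": -1}
    - {"linear": [0,0,0],"spin": 0,"hand": -1}
    - {"linear": [0,0,0],"spin": 0,"hand": -1}
    - {"linear": [0,0,0],"spin": 0,"hand": -1}
    - {"linear": [0,0,0],"spin": 0,"hand": -1}

```text
t: 19.8
eef_pos: [0.5894, 0.2788, 0.2662]
ee_rot: [3.142, -0.0, 0.182]
force: [1.1, -0.6, 4.8]
grip_width: -0.0001
grasp_force: 2.6
```

Emit:
move_arm:
  steps:
    - {"linear": [0,0,-2],"spin": 0,"hand": -1}
    - {"linear": [0,0,-2],"spin": 0,"hand": -1}
    - {"linear": [0,0,-1],"spin": 0,"hand": -1}
    - {"linear": [0,0,-1],"spin": 0,"hand": -1}
    - {"linear": [0,0,0],"spin": 0,"hand": -1}
    - {"linear": [0,0,0],"spin": 0,"hand": -1}
    - {"linear": [0,0,0],"spin": 0,"hand": -1}
    - {"linear": [0,0,0],"spin": 0,"hand": -1}

```text
t: 20.6
eef_pos: [0.5895, 0.2788, 0.2615]
ee_rot: [3.141, -0.001, 0.182]
force: [-0.8, -2.1, 11.1]
grip_width: 0.0002
grasp_force: 5.6
```

Emit:
move_arm:
  steps:
    - {"linear": [0,0,-1],"spin": 0,"hand": -1}
    - {"linear": [0,0,0],"spin": 0,"hand": -1}
    - {"linear": [0,0,0],"spin": 0,"hand": -1}
    - {"linear": [0,0,0],"spin": 0,"hand": -1}
    - {"linear": [0,0,0],"spin": 0,"hand": -1}
    - {"linear": [0,0,0],"spin": 0,"hand": -1}
    - {"linear": [0,0,0],"spin": 0,"hand": -1}
    - {"linear": [0,0,0],"spin": 0,"hand": -1}

```text
t: 21.4
eef_pos: [0.5895, 0.2789, 0.2609]
ee_rot: [3.141, -0.001, 0.182]
force: [-1.4, -1.7, 13.6]
grip_width: 0.0001
grasp_force: 6.5
```

Emit:
move_arm:
  steps:
    - {"linear": [0,0,8],"spin": 0,"hand": -1}
    - {"linear": [0,0,15],"spin": 0,"hand": -1}
    - {"linear": [0,0,30],"spin": 0,"hand": -1}
    - {"linear": [0,0,20],"spin": 0,"hand": -1}
    - {"linear": [0,0,0],"spin": 0,"hand": -1}
    - {"linear": [0,0,0],"spin": 0,"hand": -1}
    - {"linear": [0,0,0],"spin": 0,"hand": -1}
    - {"linear": [0,0,0],"spin": 0,"hand": -1}

```text
t: 22.2
eef_pos: [0.5888, 0.2784, 0.3304]
ee_rot: [3.141, 0.003, 0.182]
force: [0.2, -0.1, 0.0]
grip_width: -0.0001
grasp_force: 0.0
```

```bash
python3 -c "
from h import *
print(manip.hand_in())"
```

```text
the job is handed in; nothing more can be done
None
```

I pushed the green carton through the flap into the returns box, pressed the button halfway and then fully, never touched the red carton, and handed the job in at about 22 s. The interface returned no verdict; the shut flap and the carton being inside are judged from the camera pictures, and the button presses from force and height readings.

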